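Release the latched dust-gate key

TASK

With closed fingertips, tap each of the four white keys on the dust-extraction box lightly, one after another from the end with the yellow band to the other end, to feel which one is latched down; then press that key right down and let go so that it comes up. Do not press the other three keys down, and leave the tin, the wood block and the screwdriver where they are.

Things in the scene. Friction and masses are not known exactly. Their poses are not given: they have to be found in the camera images.
- row: grey control box screwed to the bench, 90 x 270 mm, 60 mm high; origin at the centre of its underside on the bench, x across it, y along the row towards the end with the yellow band, z up. The four keys stand on its top at y = +78, +26, -26 and -78 mm (x = 0), 52 mm apart.
- key_a: one of four identical white square keys, cap 36 x 36 mm, order in the row unknown; origin at the centre of the cap's top face, z up. Up, its top is 82 mm above the bench (22 mm above the box); it sinks 14 mm in all on a spring: about 1 N starts it, 7 N takes it 9 mm down (more counts as pressed, too far for a tap), 10.5 N fully down.
- key_b: one of four identical white square keys, cap 36 x 36 mm, order in the row unknown; origin at the centre of the cap's top face, z up. One of the four is latched: its top is 75 mm above the bench and it feels solid up to 5 N (tap below 6 N); pressed on it sinks 7 mm more to its stop, 12 N taking it fully down (3 to 5 mm frees the latch), and comes up when let go.
- key_c: one of four identical white square keys, cap 36 x 36 mm, order in the row unknown; origin at the centre of the cap's top face, z up. See key_a for heights and spring, key_b for the latch.
- key_d: one of four identical white square keys, cap 36 x 36 mm, order in the row unknown; origin at the centre of the cap's top face, z up. See key_a for heights and spring, key_b for the latch.
- tin: bystander: upright tin with a red label, 66 mm across, 95 mm high, loose; origin at the centre of its underside
- block: bystander: pale wood offcut, 60 x 85 x 35 mm high, loose; origin at the centre of its underside
- driver: bystander: screwdriver with an orange handle, 200 mm long, lying loose on the bench on the robot's side of the box; its x axis runs from handle to tip, origin near mid-length on the bench

How it is judged:
On the way, in this order (a step that is already met when the one before it is completed fails the run):
1. a fingertip taps the first (yellow-band end) key (((y of key_a in the frame of row between 0.052 and 1 m and contact force between the fingers and key_a above 0.3 N) or (y of key_b in the frame of row between 0.052 and 1 m and contact force between the fingers and key_b above 0.3 N) or (y of key_c in the frame of row between 0.052 and 1 m and contact force between the fingers and key_c above 0.3 N) or (y of key_d in the frame of row between 0.052 and 1 m and contact force between the fingers and key_d above 0.3 N))), for 0.01 s.
2. a fingertip taps the second key (((y of key_a in the frame of row between 0 and 0.052 m and contact force between the fingers and key_a above 0.3 N) or (y of key_b in the frame of row between 0 and 0.052 m and contact force between the fingers and key_b above 0.3 N) or (y of key_c in the frame of row between 0 and 0.052 m and contact force between the fingers and key_c above 0.3 N) or (y of key_d in the frame of row between 0 and 0.052 m and contact force between the fingers and key_d above 0.3 N))), for 0.01 s.
3. a fingertip taps the third key (((y of key_a in the frame of row between -0.052 and 0 m and contact force between the fingers and key_a above 0.3 N) or (y of key_b in the frame of row between -0.052 and 0 m and contact force between the fingers and key_b above 0.3 N) or (y of key_c in the frame of row between -0.052 and 0 m and contact force between the fingers and key_c above 0.3 N) or (y of key_d in the frame of row between -0.052 and 0 m and contact force between the fingers and key_d above 0.3 N))), for 0.01 s.
4. a fingertip taps the fourth key (((y of key_a in the frame of row between -1 and -0.052 m and contact force between the fingers and key_a above 0.3 N) or (y of key_b in the frame of row between -1 and -0.052 m and contact force between the fingers and key_b above 0.3 N) or (y of key_c in the frame of row between -1 and -0.052 m and contact force between the fingers and key_c above 0.3 N) or (y of key_d in the frame of row between -1 and -0.052 m and contact force between the fingers and key_d above 0.3 N))), for 0.01 s.
5. the latched key is released and comes up level with the others (z of key_c in the frame of row above 0.08 m), for 0.2 s.
At the end, for the whole second after the job is handed in: all four keys are fully up (tops within 2 mm of 82 mm above the bench); the tin and the block upright, and with the screwdriver within 25 mm of where they began (z of each of key_a, key_b, key_c, key_d in the frame of row above 0.08 m and distance of each of tin, block, driver from where it was at the start of the episode below 0.025 m and angle between each of tin, block's own z axis and vertical below 0.3 rad); the robot touches nothing.
It fails at once if one of the three keys that are up is pressed down more than 9 mm (z of any of key_a, key_b, key_d in the frame of row below 0.073 m).
It fails at once if the tin, block or screwdriver is lifted, carried or pushed more than 25 mm (distance of any of tin, block, driver from where it was at the start of the episode above 0.025 m).
It also fails if it takes over 48 s, if anything falls off the work surface, if the arm or the gripper's body presses on something with over 40 N, if the wrist force passes 120 N, or if a joint passes its speed limit or range.

ROBOT

A 7-joint arm with a two-finger parallel gripper is mounted at the origin on the work surface. World frame = base frame: x ahead of the robot, y to its left, z up, the work surface at z = 0. Lengths are in m, angles in rad, forces in N, time in s.
With the tool pointing down it reaches from about 0.35 to 0.9 m from the base axis. Payload 8.1 kg.
Tool frame: the origin (TCP) lies midway between the tips of the shut fingers; the grasp point (between the pads) lies 19 mm behind it; z points along the fingers, y is the direction in which the jaws open and shut (so a half turn about z gives the same grasp; the last joint's range is limited). The gripper opens to 92 mm and grips with 3 to 60 N. Pads are 19 mm wide; open, the fingers measure 130 mm over their backs; the gripper's body (75 mm by 190 mm) begins 47 mm behind the grasp point.
Start: joints at [-1.322, 0.434, 0.025, 1.573, -0.012, 1.134, -0.075], TCP at [0.215, 0.587, 0.227] pointing down, gripper open.
Joint ranges: [-2.62, 2.62], [-0.44, 2.09], [-1.27, 1.32], [0.08, 2.57], [-1.32, 4.46], [0.12, 2], [-2.74, 2.74]. Speed limits (rad/s): [2.22, 2.22, 3.01, 3.01, 3.14, 3.14, 3.14].

INTERFACE

Orientations are given as a rotation vector (axis times angle).
In Python, from cell import arm gives the robot as it stands. The module is installed in compiled form; this text tells all that it offers.
- The arm moves only by the tool jog_arm, never from a script. Its argument "increments" is a list of rows, each an object with "slide": the shift along the tool's x, y, z in mm, a list of three; "roll": the turn about the tool's z in rad; "gripper": the opening, from 0 (shut) to 1 (fully open). In form: [{"slide": [x, y, z], "roll": roll, "gripper": gripper}, ...]. A call has exactly 10 rows; each row is the pose to reach, as a shift and turn from the pose commanded when the call began, along the tool's axes at that moment; what a row does not reach only later rows make up. A row lasts 1/12 s, in which the tool goes at most 41.7 mm and 7.16 degrees, less where a joint would pass 70% of its speed; a pose out of reach is approached as far as the arm can. A call with a gripper value outside its range is refused whole. The fingers move at their own pace and stop on an object; "newtons" is the grip in N (left out, the last holds). Time passes only in rows, so rows that repeat a pose let the fingers close, or fill a call up. It gives the time, the measured TCP pose, the force and the opening at its end, in the units of the state.
- arm.observe(): the state, without advancing time (a new reading comes with each control period).
- arm.get_image(name): name is "side" or "top"; returns a dict with "frame" (400x640x3 uint8, blue, green, red), "depth" (400x640 float32, m along the optical axis (not along the pixel's ray), 0 where there is no reading), "intrinsics" (3x3 intrinsics, pixels), "R" (3x3) and "t" (3): a world point X has camera coordinates R X + t. Camera axes: x right, y down, z forward; pixel columns grow to the right and rows downward; lengths in m; the calibration is good to about 2 mm. A picture is of the moment at which its call begins.
- arm.sign_off(): hands the job in, once; it reports no verdict.
The state is a dict: "clock": time; "joints": joint angles; "dq": joint speeds; "joint_efforts": joint torques, N m; "position": TCP position; "ee_rot": TCP orientation; "force": force on the tool from outside, world axes, zero at the start; "ft_torque": the same for the moment, N m; "width": opening from 0.0 (shut) to 1.0 (fully open).
Only numpy, scipy, OpenCV 4.12 (cv2) and the standard library are available. Lean on these libraries where they do the work, as an engineer would, in place of code of your own. Each camera call takes 0.05 s, during which the arm holds its last target.

## Working session

There is one attempt and no reset: what is moved stays moved. The work goes in short steps, Python scripts to look and compute and a tool call to move; the robot and the scene stay as the last step left them, time stands still between calls to the robot, and variables do not carry over. Pictures are saved under pics/ and viewed, and the job is handed in when it is done.

Besides the shell and the picture viewer there is one more tool, called after ">>>" as name(argument=value, ...) on one line, values as JSON. jog_arm: Moves the arm, as the interface text tells. Its arguments: {"type":"object","properties":{"increments":{"type":"array"},"newtons":{"type":"number"}},"required":["increments"]}

```bash
mkdir -p pics
python3 - <<'E'
from cell import arm
import cv2,numpy as np
s=arm.observe()
for k,v in s.items(): print(k,np.round(v,4))
for n in("top","side"):
    d=arm.get_image(n); cv2.imwrite(f"pics/{n}0.png",d["frame"]); np.savez(f"{n}0.npz",**d)
    print(n,d["intrinsics"],d["R"],d["t"])
E
```

```text
clock 0.0
joints [-1.3216  0.4353  0.025   1.5741 -0.0116  1.134  -0.0751]
dq [ 0.0001  0.0004 -0.0008 -0.001  -0.0005  0.0022 -0.0004]
joint_efforts [-1.20000e-03 -6.67832e+01  9.84200e-01 -3.14481e+01 -6.07000e-02
  4.28000e-02  2.00000e-04]
position [0.2153 0.5862 0.2259]
ee_rot [-5.499e-01 -3.093e+00  2.500e-03]
force [-0.3123  0.5972  0.8867]
ft_torque [ 0.0142  0.0574 -0.029 ]
width 0.9996
top [[376.28895773   0.         317.34370356]
 [  0.         376.28895773 189.8762486 ]
 [  0.           0.           1.        ]] [[-4.40449420e-04 -9.99985161e-01 -5.42993056e-03]
 [-9.77667154e-01  1.57175482e-03 -2.10153436e-01]
 [ 2.10158852e-01  5.21610279e-03 -9.77653338e-01]] [0.01560483 0.57247197 0.82022994]
side [[407.20893684   0.         315.86787187]
 [  0.         407.20893684 200.53956554]
 [  0.           0.           1.        ]] [[ 0.99967047 -0.02520597  0.0048599 ]
 [-0.00964184 -0.5441486  -0.83893345]
 [ 0.02379064  0.83861014 -0.54421232]] [-0.5408524   0.08646001  0.83360577]
```

View pics/top0.png

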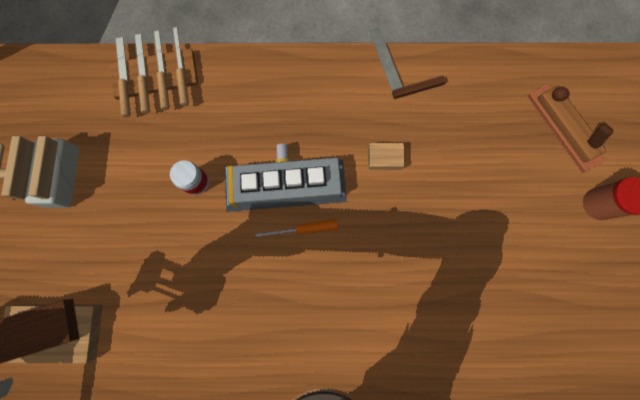

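View pics/side0.png

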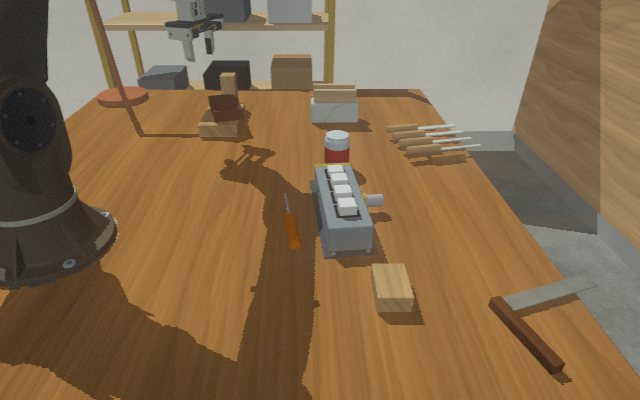

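The top view shows the four keys at about (249,182), (271,180), (293,178) and (316,176), with the yellow band at (231,187). The tin is at (187,178), the screwdriver at (300,230) and the block at (386,155). The side view shows the same row running away from the camera, with the yellow band at the far end by the tin.

```bash
cat > h.py <<'E'
import cv2,numpy as np
def ray(d,u,v,z):
    K,R,t=d["intrinsics"],d["R"],d["t"]
    c=-R.T@t; r=R.T@np.linalg.solve(K,[u,v,1.]); return c+r*(z-c[2])/r[2]
def pts(d):
    z=d["depth"];K=d["intrinsics"];v,u=np.indices(z.shape)
    p=np.stack([(u-K[0,2])*z/K[0,0],(v-K[1,2])*z/K[1,1],z],-1)
    return (p-d["t"])@d["R"]
E
python3 - <<'E'
from h import *
for n in("top","side"):
    d=dict(np.load(n+"0.npz")); f=d["frame"]; P=pts(d)
    hsv=cv2.cvtColor(f,cv2.COLOR_BGR2HSV)
    m=((hsv[...,1]<40)&(hsv[...,2]>(190 if n=="top" else 185))).astype(np.uint8)
    x0,x1,y0,y1=(235,335,160,200) if n=="top" else (315,362,155,220)
    w=np.zeros_like(m);w[y0:y1,x0:x1]=m[y0:y1,x0:x1]
    N,L,S,C=cv2.connectedComponentsWithStats(w)
    for i in range(1,N):
        if S[i,4]>30:
            q=P[L==i]; q=q[d["depth"][L==i]>0]
            mr=cv2.minAreaRect(np.argwhere(L==i)[:,::-1].astype(np.float32))
            print(n,C[i].round(1),S[i,4],"rect",np.round(mr[0],1),np.round(mr[1],1),round(mr[2],1),"ray82",ray(d,*mr[0],.082).round(4),"med",np.median(q,0).round(4), np.percentile(q[:,2],[10,90]).round(4))
    if n=="top":
        y=((hsv[...,0]>18)&(hsv[...,0]<32)&(hsv[...,1]>150)&(hsv[...,2]>120)); y[:, :220]=0;y[:,245:]=0;y[:155]=0;y[215:]=0
        print("yellow",np.median(P[y],0))
        g=(P[...,2]>.053)&(P[...,2]<.066)&(P[...,0]>.35)&(abs(P[...,1])<.35); g=g.astype(np.uint8); g[:,:215]=0;g[:,355:]=0
        q=P[g>0][:,:2].astype(np.float32); r=cv2.minAreaRect(q*1000); print("box",r)
E
for n in top side; do python3 -c "
import cv2;f=cv2.imread('pics/${n}0.png');f=f[140:240,160:420] if '$n'=='top' else f[120:260,260:420]
cv2.imwrite('pics/${n}0z.png',cv2.resize(f,None,fx=3 if '$n'=='top' else 4,fy=3 if '$n'=='top' else 4,interpolation=2))"; done
```

```text
top [315.3 174.8] 193 rect [315.3 174.8] [13.5 14. ] 85.2 ray82 [0.6036 0.0197 0.082 ] med [0.6031 0.0203 0.0829] [0.0813 0.085 ]
top [292.9 176.6] 193 rect [293.  176.5] [13. 14.] 90.0 ray82 [0.5995 0.0709 0.082 ] med [0.5986 0.071  0.083 ] [0.081  0.0849]
top [270.4 178.5] 189 rect [270.5 178.5] [13. 13.] 90.0 ray82 [0.5949 0.1227 0.082 ] med [0.5954 0.1234 0.0829] [0.0814 0.085 ]
top [248.4 181. ] 185 rect [248.5 181. ] [14. 13.] 90.0 ray82 [0.5891 0.1731 0.082 ] med [0.5905 0.1748 0.0762] [0.0743 0.0779]
yellow [0.58458975 0.21905118 0.06134344]
box ((598.55126953125, 96.47085571289062), (90.71112060546875, 269.98651123046875), 4.571001052856445)
side [334.7 167.8] 93 rect [335. 168.] [ 6. 14.] 90.0 ray82 [0.5887 0.1596 0.082 ] med [0.5887 0.1703 0.0761] [0.0749 0.0772]
side [338.2 176.2] 107 rect [338.5 176.5] [ 7. 15.] 90.0 ray82 [0.5939 0.12   0.082 ] med [0.5931 0.1202 0.0829] [0.0817 0.0838]
side [342.1 188.4] 127 rect [342.5 188.5] [17.  7.] 0.0 ray82 [0.5987 0.0686 0.082 ] med [0.5978 0.0685 0.0827] [0.0818 0.0836]
side [346.2 201.9] 146 rect [347. 202.] [18.  8.] 0.0 ray82 [0.6035 0.0164 0.082 ] med [0.6015 0.0157 0.0827] [0.0818 0.0838]
```

View pics/top0z.png

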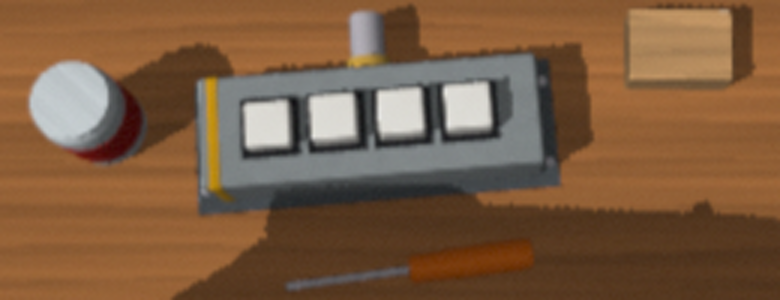

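View pics/side0z.png

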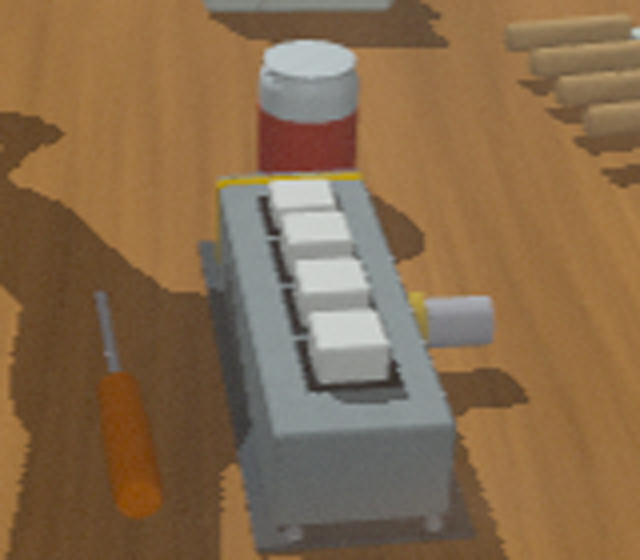

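```bash
cat >> h.py <<'E'
from scipy.spatial.transform import Rotation as Ro
C=np.array([.598,.097]);ry=np.array([-.0811,.9967])
KEY={i+1:np.r_[C+ry*y,.082] for i,y in enumerate([.078,.026,-.026,-.078])}
def rel(s,target):
    return Ro.from_rotvec(s["ee_rot"]).inv().apply(np.array(target)-s["position"])*1000
def show(target=None):
    from cell import arm
    s=arm.observe(); R=Ro.from_rotvec(s["ee_rot"]).as_matrix()
    print("t",s["clock"],"p",np.round(s["position"],4),"F",np.round(s["force"],2),"w",round(float(s["width"]),3),"yaw x_tool",np.degrees(np.arctan2(R[1,0],R[0,0])).round(2),"tilt",R[:,2].round(4))
    if target is not None: print("rel mm",rel(s,target).round(1))
    return s
E
python3 - <<'E'
from h import *
k=KEY[1].copy();k[2]=.2;print(KEY);show(k)
d=dict(np.load("top0.npz"));P=pts(d);print("tin",P[178,187],"block",P[155,386])
E
```

```text
{1: array([0.5916742, 0.1747426, 0.082    ]), 2: array([0.5958914, 0.1229142, 0.082    ]), 3: array([0.6001086, 0.0710858, 0.082    ]), 4: array([0.6043258, 0.0192574, 0.082    ])}
t 0.1 p [0.2152 0.5863 0.226 ] F [-0.28 -0.23  0.56] w 0.998 yaw x_tool 159.84 tilt [-4.0e-04 -1.4e-03 -1.0e+00]
rel mm [-495.2 -256.5   26.4]
tin [0.59280092 0.30996551 0.09654345] block [ 0.66483042 -0.15328361  0.03706123]
```

>>> jog_arm(increments=[{"slide":[-40,-20,0],"roll":0.114,"gripper":0},{"slide":[-75,-39,0],"roll":0.228,"gripper":0},{"slide":[-110,-57,0],"roll":0.342,"gripper":0},{"slide":[-145,-75,0],"roll":0.456,"gripper":0},{"slide":[-180,-93,0],"roll":0.57,"gripper":0},{"slide":[-215,-111,0],"roll":0.684,"gripper":0},{"slide":[-250,-129,0],"roll":0.798,"gripper":0},{"slide":[-285,-147,0],"roll":0.912,"gripper":0},{"slide":[-320,-165,0],"roll":1.026,"gripper":0},{"slide":[-355,-183,0],"roll":1.137,"gripper":0}], newtons=20)

```text
clock: 0.93
position: [0.4863, 0.2909, 0.2266]
ee_rot: [-2.135, -2.305, 0.0]
force: [0.8, 1.0, -0.7]
width: 0.324
```

```bash
python3 -c "
from h import *
k=KEY[1].copy();k[2]=.15;show(k)"
```

```text
t 0.9333 p [0.4863 0.2909 0.2266] F [ 0.84  1.03 -0.73] w 0.324 yaw x_tool 94.38 tilt [-3.e-04 -0.e+00 -1.e+00]
rel mm [-123.8   96.2   76.6]
```

>>> jog_arm(increments=[{"slide":[-30,24,0],"roll":0,"gripper":0},{"slide":[-60,48,0],"roll":0,"gripper":0},{"slide":[-90,72,0],"roll":0,"gripper":0},{"slide":[-110,86,15],"roll":0,"gripper":0},{"slide":[-122,95,40],"roll":0,"gripper":0},{"slide":[-122,95,65],"roll":0,"gripper":0},{"slide":[-122,95,90],"roll":0,"gripper":0},{"slide":[-122,95,110],"roll":0,"gripper":0},{"slide":[-122,95,110],"roll":0,"gripper":0},{"slide":[-122,95,110],"roll":0,"gripper":0}])

```text
clock: 1.77
position: [0.5894, 0.1785, 0.1159]
ee_rot: [-2.128, -2.31, 0.004]
force: [-0.0, 0.2, 1.1]
width: 0.007
```

```bash
python3 -c "
from h import *
from cell import arm
d=arm.get_image('side');cv2.imwrite('pics/s1.png',cv2.resize(d['frame'][80:240,240:440],None,fx=4,fy=3.75*1.0))
s=show(KEY[1])"
```

```text
t 1.8167 p [0.5904 0.1788 0.1173] F [ 0.83 -0.6   0.74] w 0.006 yaw x_tool 94.69 tilt [-0.e+00 -2.e-04 -1.e+00]
rel mm [-4.1  0.9 35.3]
```

View pics/s1.png

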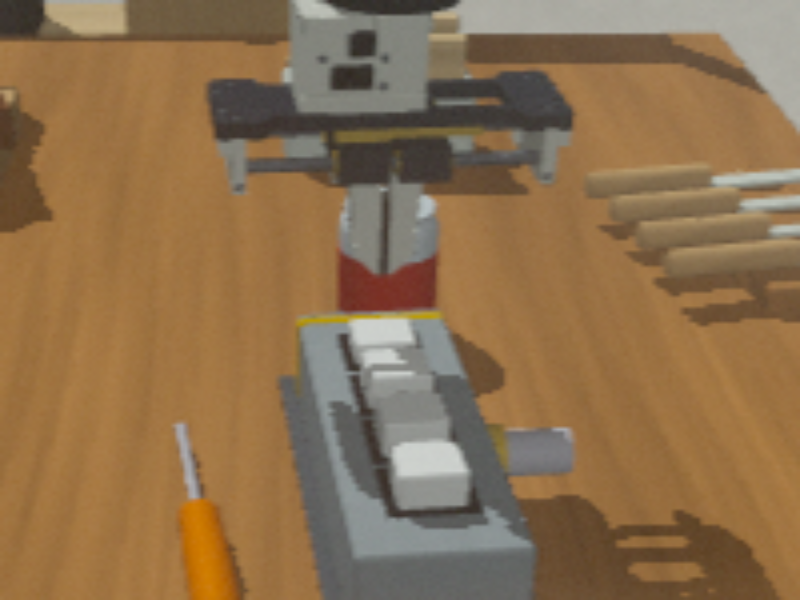

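The side view shows the fingers shut, with their tips at enlarged pixel (383,272), above and in line with the far key at (382,335). I'll approach the first key now.

>>> jog_arm(increments=[{"slide":[-4,1,10],"roll":0,"gripper":0},{"slide":[-4,1,20],"roll":0,"gripper":0},{"slide":[-4,1,28],"roll":0,"gripper":0},{"slide":[-4,1,34],"roll":0,"gripper":0},{"slide":[-4,1,37],"roll":0,"gripper":0},{"slide":[-4,1,38],"roll":0,"gripper":0},{"slide":[-4,1,38],"roll":0,"gripper":0},{"slide":[-4,1,38],"roll":0,"gripper":0},{"slide":[-4,1,38],"roll":0,"gripper":0},{"slide":[-4,1,38],"roll":0,"gripper":0}])

```text
clock: 2.65
position: [0.5918, 0.175, 0.0791]
ee_rot: [2.128, 2.31, 0.001]
force: [-0.2, 0.6, -0.4]
width: 0.004
```

```bash
python3 -c "
from h import *
show(KEY[1])"
```

```text
t 2.65 p [0.5918 0.175  0.0791] F [-0.16  0.61 -0.37] w 0.004 yaw x_tool 94.7 tilt [ 6.e-04  3.e-04 -1.e+00]
rel mm [-0.2 -0.1 -2.9]
```

>>> jog_arm(increments=[{"slide":[0,0,0.5],"roll":0,"gripper":0},{"slide":[0,0,1],"roll":0,"gripper":0},{"slide":[0,0,1.5],"roll":0,"gripper":0},{"slide":[0,0,2],"roll":0,"gripper":0},{"slide":[0,0,2],"roll":0,"gripper":0},{"slide":[0,0,2],"roll":0,"gripper":0},{"slide":[0,0,2],"roll":0,"gripper":0},{"slide":[0,0,2],"roll":0,"gripper":0},{"slide":[0,0,2],"roll":0,"gripper":0},{"slide":[0,0,2],"roll":0,"gripper":0}])

```text
clock: 3.48
position: [0.5916, 0.1749, 0.0768]
ee_rot: [2.129, 2.31, 0.0]
force: [0.5, 0.2, 0.5]
width: 0.005
```

>>> jog_arm(increments=[{"slide":[0,0,0.3],"roll":0,"gripper":0},{"slide":[0,0,0.6],"roll":0,"gripper":0},{"slide":[0,0,0.8],"roll":0,"gripper":0},{"slide":[0,0,1],"roll":0,"gripper":0},{"slide":[0,0,1],"roll":0,"gripper":0},{"slide":[0,0,1],"roll":0,"gripper":0},{"slide":[0,0,1],"roll":0,"gripper":0},{"slide":[0,0,1],"roll":0,"gripper":0},{"slide":[0,0,1],"roll":0,"gripper":0},{"slide":[0,0,1],"roll":0,"gripper":0}])

```text
clock: 4.32
position: [0.5915, 0.1749, 0.0757]
ee_rot: [-2.129, -2.31, 0.0]
force: [-0.9, -0.7, 0.7]
width: 0.004
```

>>> jog_arm(increments=[{"slide":[0,0,0.2],"roll":0,"gripper":0},{"slide":[0,0,0.4],"roll":0,"gripper":0},{"slide":[0,0,0.6],"roll":0,"gripper":0},{"slide":[0,0,0.6],"roll":0,"gripper":0},{"slide":[0,0,0.6],"roll":0,"gripper":0},{"slide":[0,0,0.6],"roll":0,"gripper":0},{"slide":[0,0,0.6],"roll":0,"gripper":0},{"slide":[0,0,0.6],"roll":0,"gripper":0},{"slide":[0,0,0.6],"roll":0,"gripper":0},{"slide":[0,0,0.6],"roll":0,"gripper":0}])

```text
clock: 5.15
position: [0.5916, 0.1749, 0.0755]
ee_rot: [-2.129, -2.31, -0.0]
force: [-2.1, 0.0, 4.9]
width: 0.003
```

```bash
python3 -c "
from h import *
show(KEY[1])"
```

```text
t 5.15 p [0.5916 0.1749 0.0755] F [-2.06  0.02  4.87] w 0.003 yaw x_tool 94.69 tilt [ 2.e-04  2.e-04 -1.e+00]
rel mm [-0.1  0.1 -6.5]
```

The first key feels solid: 4.9 N at z = 75.5 mm, with no sinking. I'll tap the second key next.

>>> jog_arm(increments=[{"slide":[0,0,-12],"roll":0,"gripper":0},{"slide":[0,0,-22],"roll":0,"gripper":0},{"slide":[-26,0,-24],"roll":0,"gripper":0},{"slide":[-52,0,-22],"roll":0,"gripper":0},{"slide":[-52,0,-16],"roll":0,"gripper":0},{"slide":[-52,0,-10],"roll":0,"gripper":0},{"slide":[-52,0,-7],"roll":0,"gripper":0},{"slide":[-52,0,-4],"roll":0,"gripper":0},{"slide":[-52,0,-4],"roll":0,"gripper":0},{"slide":[-52,0,-4],"roll":0,"gripper":0}])

```text
clock: 5.98
position: [0.5957, 0.124, 0.0792]
ee_rot: [-2.127, -2.312, -0.0]
force: [-1.9, -0.4, 1.8]
width: 0.007
```

```bash
python3 -c "
from h import *
show(KEY[2])"
```

```text
t 5.9833 p [0.5957 0.124  0.0792] F [-1.94 -0.37  1.77] w 0.007 yaw x_tool 94.77 tilt [-2.e-04  4.e-04 -1.e+00]
rel mm [-1.1  0.1 -2.8]
```

>>> jog_arm(increments=[{"slide":[0,0,0.5],"roll":0,"gripper":0},{"slide":[0,0,1],"roll":0,"gripper":0},{"slide":[0,0,1.5],"roll":0,"gripper":0},{"slide":[0,0,1.5],"roll":0,"gripper":0},{"slide":[0,0,1.5],"roll":0,"gripper":0},{"slide":[0,0,1.5],"roll":0,"gripper":0},{"slide":[0,0,1.5],"roll":0,"gripper":0},{"slide":[0,0,1.5],"roll":0,"gripper":0},{"slide":[0,0,1.5],"roll":0,"gripper":0},{"slide":[0,0,1.5],"roll":0,"gripper":0}])

```text
clock: 6.82
position: [0.596, 0.1231, 0.0777]
ee_rot: [2.128, 2.31, 0.001]
force: [-0.4, 2.5, 3.8]
width: 0.005
```

```bash
python3 -c "
from h import *
show(KEY[2])"
```

```text
t 6.8167 p [0.596  0.1231 0.0777] F [-0.4   2.46  3.83] w 0.005 yaw x_tool 94.69 tilt [ 5.e-04  2.e-04 -1.e+00]
rel mm [-0.2 -0.2 -4.3]
```

The second key is springy: 3.8 N while sunk about 4.5 mm. I'll tap the third to the same depth.

>>> jog_arm(increments=[{"slide":[0,0,-12],"roll":0,"gripper":0},{"slide":[0,0,-20],"roll":0,"gripper":0},{"slide":[-26,0,-20],"roll":0,"gripper":0},{"slide":[-52,0,-17],"roll":0,"gripper":0},{"slide":[-52,0,-11],"roll":0,"gripper":0},{"slide":[-52,0,-6],"roll":0,"gripper":0},{"slide":[-52,0,-3],"roll":0,"gripper":0},{"slide":[-52,0,-1],"roll":0,"gripper":0},{"slide":[-52,0,0],"roll":0,"gripper":0},{"slide":[-52,0,0],"roll":0,"gripper":0}])

```text
clock: 7.65
position: [0.6, 0.0716, 0.0777]
ee_rot: [-2.128, -2.311, 0.0]
force: [-1.2, -2.3, 3.3]
width: 0.004
```

>>> jog_arm(increments=[{"slide":[0,0,0],"roll":0,"gripper":0},{"slide":[0,0,0],"roll":0,"gripper":0},{"slide":[0,0,0],"roll":0,"gripper":0},{"slide":[0,0,0],"roll":0,"gripper":0},{"slide":[0,0,0],"roll":0,"gripper":0},{"slide":[0,0,0],"roll":0,"gripper":0},{"slide":[0,0,0],"roll":0,"gripper":0},{"slide":[0,0,0],"roll":0,"gripper":0},{"slide":[0,0,0],"roll":0,"gripper":0},{"slide":[0,0,0],"roll":0,"gripper":0}])

```text
clock: 8.48
position: [0.5999, 0.0716, 0.0776]
ee_rot: [-2.128, -2.31, -0.0]
force: [-2.2, 1.7, 3.0]
width: 0.008
```

```bash
python3 -c "
from h import *
show(KEY[3])"
```

```text
t 8.4833 p [0.5999 0.0716 0.0776] F [-2.18  1.73  2.96] w 0.008 yaw x_tool 94.71 tilt [-2.e-04  4.e-04 -1.e+00]
rel mm [-0.5  0.1 -4.4]
```

The third key is springy too (about 3 N). On to the fourth.

>>> jog_arm(increments=[{"slide":[0,0,-12],"roll":0,"gripper":0},{"slide":[0,0,-20],"roll":0,"gripper":0},{"slide":[-26,0,-20],"roll":0,"gripper":0},{"slide":[-52,0,-17],"roll":0,"gripper":0},{"slide":[-52,0,-11],"roll":0,"gripper":0},{"slide":[-52,0,-6],"roll":0,"gripper":0},{"slide":[-52,0,-3],"roll":0,"gripper":0},{"slide":[-52,0,-1],"roll":0,"gripper":0},{"slide":[-52,0,0],"roll":0,"gripper":0},{"slide":[-52,0,0],"roll":0,"gripper":0}])

```text
clock: 9.32
position: [0.6044, 0.02, 0.0778]
ee_rot: [2.128, 2.312, 0.0]
force: [-0.9, -1.7, 4.0]
width: 0.004
```

>>> jog_arm(increments=[{"slide":[0,0,0],"roll":0,"gripper":0},{"slide":[0,0,0],"roll":0,"gripper":0},{"slide":[0,0,0],"roll":0,"gripper":0},{"slide":[0,0,0],"roll":0,"gripper":0},{"slide":[0,0,0],"roll":0,"gripper":0},{"slide":[0,0,0],"roll":0,"gripper":0},{"slide":[0,0,0],"roll":0,"gripper":0},{"slide":[0,0,0],"roll":0,"gripper":0},{"slide":[0,0,0],"roll":0,"gripper":0},{"slide":[0,0,0],"roll":0,"gripper":0}])

```text
clock: 10.15
position: [0.6044, 0.0199, 0.0777]
ee_rot: [-2.128, -2.311, -0.001]
force: [0.5, 3.0, 4.6]
width: 0.002
```

```bash
python3 -c "
from h import *
show(KEY[4])"
```

```text
t 10.15 p [0.6044 0.0199 0.0777] F [0.55 2.96 4.59] w 0.002 yaw x_tool 94.72 tilt [ 2.e-04  5.e-04 -1.e+00]
rel mm [-0.6 -0.1 -4.3]
```

The fourth key is springy as well (4 to 4.6 N), so the first key is the latched one. I'll go back to it and press it down.

>>> jog_arm(increments=[{"slide":[0,0,-14],"roll":0,"gripper":0},{"slide":[0,0,-26],"roll":0,"gripper":0},{"slide":[30,0,-26],"roll":0,"gripper":0},{"slide":[65,0,-26],"roll":0,"gripper":0},{"slide":[100,0,-26],"roll":0,"gripper":0},{"slide":[130,0,-26],"roll":0,"gripper":0},{"slide":[150,0,-26],"roll":0,"gripper":0},{"slide":[156,0,-20],"roll":0,"gripper":0},{"slide":[156,0,-12],"roll":0,"gripper":0},{"slide":[156,0,-8],"roll":0,"gripper":0}])

```text
clock: 10.98
position: [0.5912, 0.1732, 0.0844]
ee_rot: [2.129, 2.31, -0.003]
force: [-0.0, -0.8, -1.8]
width: 0.008
```

>>> jog_arm(increments=[{"slide":[0,0,5],"roll":0,"gripper":0},{"slide":[0,0,8],"roll":0,"gripper":0},{"slide":[0,0,10],"roll":0,"gripper":0},{"slide":[0,0,12],"roll":0,"gripper":0},{"slide":[0,0,14],"roll":0,"gripper":0},{"slide":[0,0,16],"roll":0,"gripper":0},{"slide":[0,0,17],"roll":0,"gripper":0},{"slide":[0,0,18],"roll":0,"gripper":0},{"slide":[0,0,18],"roll":0,"gripper":0},{"slide":[0,0,18],"roll":0,"gripper":0}])

```text
clock: 11.82
position: [0.5916, 0.1727, 0.0685]
ee_rot: [2.131, 2.308, -0.001]
force: [-4.5, -3.7, 11.6]
width: 0.005
```

```bash
python3 -c "
from h import *
show(KEY[1])"
```

```text
t 11.8167 p [0.5916 0.1727 0.0685] F [-4.5  -3.74 11.56] w 0.005 yaw x_tool 94.57 tilt [-3.e-04 -1.e-03 -1.e+00]
rel mm [  2.    0.2 -13.5]
```

It's right down (68.5 mm, 11.6 N). Letting go, straight up.

>>> jog_arm(increments=[{"slide":[0,0,-5],"roll":0,"gripper":0},{"slide":[0,0,-12],"roll":0,"gripper":0},{"slide":[0,0,-25],"roll":0,"gripper":0},{"slide":[0,0,-45],"roll":0,"gripper":0},{"slide":[0,0,-70],"roll":0,"gripper":0},{"slide":[0,0,-95],"roll":0,"gripper":0},{"slide":[0,0,-115],"roll":0,"gripper":0},{"slide":[0,0,-130],"roll":0,"gripper":0},{"slide":[0,0,-130],"roll":0,"gripper":0},{"slide":[0,0,-130],"roll":0,"gripper":0}])

```text
clock: 12.65
position: [0.5921, 0.1746, 0.1983]
ee_rot: [2.129, 2.309, 0.003]
force: [-0.2, 1.2, -0.4]
width: 0.006
```

>>> jog_arm(increments=[{"slide":[0,-30,0],"roll":0,"gripper":0},{"slide":[0,-60,0],"roll":0,"gripper":0},{"slide":[0,-90,0],"roll":0,"gripper":0},{"slide":[0,-120,0],"roll":0,"gripper":0},{"slide":[0,-145,0],"roll":0,"gripper":0},{"slide":[0,-150,0],"roll":0,"gripper":0},{"slide":[0,-150,0],"roll":0,"gripper":0},{"slide":[0,-150,0],"roll":0,"gripper":0},{"slide":[0,-150,0],"roll":0,"gripper":0},{"slide":[0,-150,0],"roll":0,"gripper":0}])

```text
clock: 13.48
position: [0.4432, 0.1625, 0.1974]
ee_rot: [2.129, 2.309, -0.0]
force: [-0.1, -1.1, 0.5]
width: 0.007
```

Run:
```python
from h import *
from cell import arm
show()
for n in("side","top"):
    d=arm.get_image(n);f=d["frame"];P=pts(d);P0=pts(dict(np.load(n+"0.npz")))
    cv2.imwrite(f"pics/{n}2.png",f)
    for i,k in KEY.items():
        m=(abs(P[...,:2]-k[:2]).max(-1)<.012)&(P[...,2]>.062)&(P[...,2]<.1)
        print(n,i,m.sum(),np.median(P[m][:,2]).round(4))
```

```text
t 13.4833 p [0.4432 0.1625 0.1974] F [-0.06 -1.14  0.49] w 0.007 yaw x_tool 94.65 tilt [ 4.e-04 -5.e-04 -1.e+00]
side 1 50 0.0828
side 2 58 0.0829
side 3 65 0.0829
side 4 76 0.0826
top 1 75 0.0826
top 2 105 0.083
top 3 115 0.0832
top 4 99 0.0828
```

View pics/side2.png

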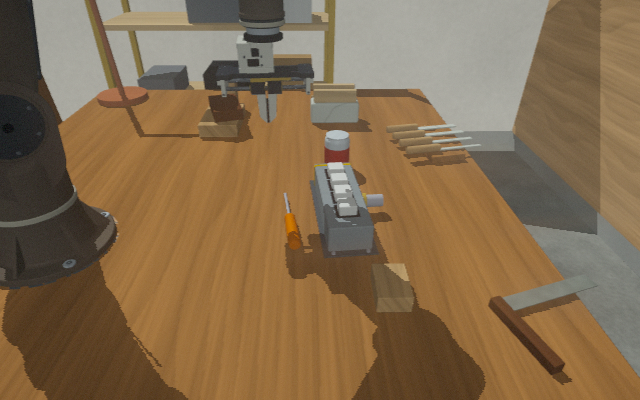

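View pics/top2.png

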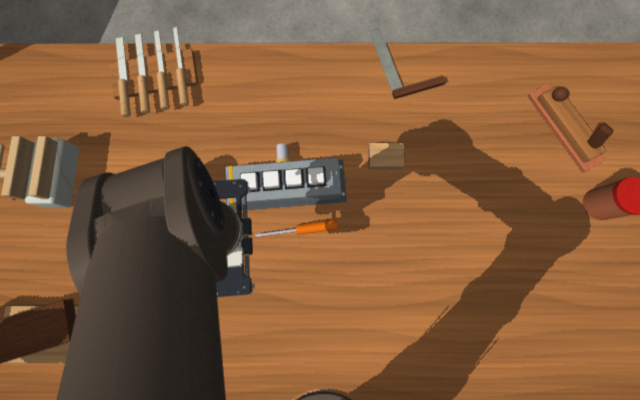

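The side view shows the tin (337,148), block (392,288) and screwdriver (291,222) where they began, and the keys level. The top view agrees, except that the arm hides the tin there. All four tops read about 83 mm, including key 1 at (249,180). The gripper is clear of everything.

```bash
python3 -c "
from cell import arm
print(arm.sign_off())"
```

```text
the job is handed in; nothing more can be done
None
```

The latched key was the first one, at the yellow-band end. I pressed it right down and it came up level with the others, then handed the job in at about 13.5 s; sign-off reports no verdict.

- **Taps:** With closed fingertips I tapped the keys in order from the yellow band. The first felt solid, at 4.9 N with its top at 75.5 mm. The other three gave way about 4.5 mm at 3 to 4.6 N, well short of the 9 mm limit.
- **Release:** I pressed the first key to 68.5 mm at 11.6 N and let go.
- **Last checks:** Both cameras put all four key tops at 82.6 to 83.2 mm. By eye, the tin, block and screwdriver had not moved. The arm hid the tin in the last top view, so for the tin that rests on the side view alone. The gripper was clear of everything.
- **Disagreements:** None, but single force readings carried about 1 N of noise, so I held the taps on the last two keys for a second reading and repeated the second key's slightly deeper.

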